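Blow the tool rack clean, then draw the punch and hold it up level

TASK

Stone dust has settled on the tools in the slanted rack: squeeze the fixed air gun's trigger fully home for about a second to blow them clean, and let it spring right back. Then draw the plain steel punch out of the rack, turn it level and finish still holding it there in the gripper, motionless and at least 20 cm above the counter and clear of everything else, so that the carver can sight along it to see whether it is straight. Leave the other tools standing in the rack and everything else where it is.

Things in the scene. Friction and masses are not known exactly. Their poses are not given: they have to be found in the camera images.
- punch: the punch: a bare octagonal steel bar, no handle, 150 mm long, 16 mm across flats, 0.21 kg, lowest 22 mm tapered to a point. Origin mid-length, z from point to head; flats face its x and y axes. At first 56 mm of it stand in any one of the rack's holes, 1.5 mm play, 94 mm stick out, leaning about 45 to 50 degrees from upright, head to the rack's -x, its y axis along the row
- punch_tip (a point): the point of the punch, on its axis, 75 mm from the origin
- punch_head (a point): the middle of the punch's flat struck head, 75 mm from the origin the other way
- chisel: a flat chisel with a turned wooden handle up to 27 mm thick, 163 mm long; stands in another hole of the rack, 107 mm of it sticking out. Origin 75 mm from its lower end, z along it to the handle's end
- knife: a scraping knife with a flat wooden handle 24 x 16 mm, 155 mm long; stands in another hole of the rack, 99 mm of it sticking out. Origin 75 mm from its lower end, z along it to the handle's end
- rack: slanted hardwood tool rack, fixed: 250 mm block tilted 45 degrees on a 130 x 300 mm board. Three holes 17.5 mm wide, 56 mm deep, 80 mm apart in a row along its y; the way out is equally up and to its -x (robot's side). Origin on the counter under the middle mouth; mouths 80 mm high at x = 0; block's top edge 100 mm high at x = 20 mm, end cheeks 76 mm
- air_gun: blow gun fixed on its side, 115 mm above the counter: barrel along its y, nozzle to -y, blowing along the row of tools. Grip level along its -x, 27 mm thick (y), 24 mm high, 5 to 113 mm from the barrel, free underneath; clamp pillar under the barrel, air pipe 129 mm high at x = -149 mm. Origin on the counter under the barrel where the grip joins
- grip_back (a point): middle of the grip's back face (the +y face of the grip, away from the trigger), 65 mm from the barrel axis and 115 mm above the counter; fixed
- trigger_pad (a point): where a finger presses the trigger: outer (-y side) face of the sprung lever in front of the grip, 45 mm from its hinge, 115 mm above the counter; the lever is 17 mm high and moves with the joint. Released, it is about 48 mm from grip_back; fully squeezed about 36 mm (the grip itself does not give)
- trigger (a joint): angle of the trigger on its upright hinge: 0 released, 0.28 rad fully squeezed against its stop; a spring brings it back; it takes about 4 N at the pad to start and 8 N to squeeze home
- bowl: grey soapstone bowl, 150 mm wide, 62 mm high; origin under its middle; bystander
- giraffe: half-shaped soapstone giraffe, 211 mm high on a foot 75 x 60 mm; origin under its foot; bystander
- pumice: pale pumice block 110 x 65 x 42 mm; origin under its middle; bystander
- mallet: wooden mallet lying down, 250 mm long, 60 mm high; origin under the handle; bystander
- wax_tin: round metal wax tin, 72 mm wide, 52 mm high; origin under its middle; bystander

How it is judged:
By the outcome, as a careful person would: the job done as asked, in the order asked, and still so for the second after the job is handed in, while the arm keeps its last pose, push and grip.
It also fails if it takes over 53 s, if anything falls off the work surface, if the arm or the gripper's body presses on something with over 40 N, if the wrist force passes 120 N, or if a joint passes its speed limit or range.

ROBOT

A 6-joint arm with a two-finger parallel gripper is mounted at the origin on the work surface. World frame = base frame: x ahead of the robot, y to its left, z up, the work surface at z = 0. Lengths are in m, angles in rad, forces in N, time in s.
With the tool pointing down it reaches from about 0.325 to 0.9 m from the base axis. Payload 6.1 kg.
Tool frame: the origin (TCP) lies on the mounting face of the last link; the fingertips stand 182 mm ahead of it and the grasp point (between the pads) lies 164 mm ahead of it; z points along the fingers, y is the line along which they close (so a half turn about z gives the same grasp; the last joint's range is limited). The gripper opens to 87 mm and grips with 3 to 60 N. Pads are 19 mm wide; open, the fingers measure 117 mm over their backs; the gripper's body (75 mm by 190 mm) begins 51 mm behind the grasp point.
Start: joints at [-1.364, 0.22, 1.526, -0, 1.395, -0.126], TCP at [0.204, -0.591, 0.405] pointing down, gripper open.
Joint ranges: [-2.98, 2.98], [-0.91, 2.08], [0.09, 2.57], [-1.24, 4.39], [0.2, 2.65], [-2.68, 2.68]. Speed limits (rad/s): [2.57, 2.57, 3.01, 3.14, 3.14, 3.14].

INTERFACE

Orientations are given as a 3x3 rotation matrix whose columns are the frame's x, y, z axes.
In Python, from station import env gives the robot as it stands.
- The arm moves only by the shell command python3 nudge.py 'ROWS' [OPENING] [FORCE]. ROWS is one flat JSON list of numbers that holds 1 to 5 rows one after another, with no inner brackets; each row has 6 numbers: dx, dy, dz in units of 50 mm, then a rotation vector rx, ry, rz in rad; each row is the pose to reach, as a shift and turn from the pose commanded when the command began, along the tool's axes at that moment; what a row does not reach only later rows make up. A row lasts 1/10 s, in which the tool goes at most 0.05 m and 0.15 rad, less where a joint would pass 70% of its speed; a pose out of reach is approached as far as the arm can. OPENING is the opening from 0.0 (shut) to 1.0 (fully open), set as the command begins (- or left out keeps the last). The fingers move at their own pace and stop on an object; FORCE is the grip in N (left out, the last holds). Time passes only in rows, so rows that do not move let the fingers close. It prints the time, the measured TCP pose, the force, the opening and the grip force at its end. Input that does not fit is refused with a message, and nothing moves.
- env.read_state(): the state, without advancing time (a new reading comes with each control period).
- env.snapshot(name): name is "scene" or "top" or "wrist"; returns (picture, depth): 420x560x3 uint8, red, green, blue; 420x560 float32, m along the optical axis (not along the pixel's ray), 0 where there is no reading.
- env.get_calibration(name): a dict with "intrinsics" (3x3 intrinsics, pixels), "world_from_camera" (4x4, takes a point from camera to world coordinates). Camera axes: x right, y down, z forward; pixel columns grow to the right and rows downward; lengths in m; the calibration is good to about 2 mm. The wrist camera is an equidistant fisheye: a pixel r from the principal point sees the ray r / f radians off the axis. A picture is of the moment at which its call begins: read the wrist's pose just before it. get_calibration takes no time and is no camera call; for the wrist camera it gives the pose at the moment of the call.
- env.finish_job(): hands the job in; it is judged then, once.
The state is a dict: "t": time; "joint_positions": joint angles; "dq": joint speeds; "joint_torque": joint torques, N m; "position": TCP position; "orientation": TCP orientation; "wrist_force": force on the tool from outside, world axes, zero at the start; "moment": the same for the moment, N m; "gripper_width": opening from 0.0 (shut) to 1.0 (fully open); "finger_force": force on a finger pad.
Only numpy, scipy, OpenCV 4.12 (cv2) and the standard library are available. Lean on these libraries where they do the work, as an engineer would, in place of code of your own. Each camera call takes 0.05 s, during which the arm holds its last target. There are 200 camera calls.

## Working session

There is one attempt and no reset: what is moved stays moved. The work goes in short steps, Python scripts to look and compute and a shell command to move; the robot and the scene stay as the last step left them, time stands still between calls to the robot, and variables do not carry over. Pictures are saved under pics/ and viewed, at most 10 in all, crops included, and the job is handed in when it is done.

```bash
ls; mkdir -p pics
python3 - <<'E'
from station import env
import cv2,numpy as np
for n in("scene","top"):
    p,d=env.snapshot(n); cv2.imwrite(f"pics/{n}0.png",p[:,:,::-1]); np.save(f"pics/{n}0.npy",d)
    c=env.get_calibration(n); print(n,np.round(c["intrinsics"],1).tolist(),np.round(c["world_from_camera"],3).tolist())
print(env.read_state())
E
```

```text
nudge.py
pics
station.py
scene [[489.8, 0.0, 277.0], [0.0, 489.8, 204.9], [0.0, 0.0, 1.0]] [[-0.788, 0.488, -0.374, 1.042], [0.615, 0.612, -0.498, 0.577], [-0.014, -0.623, -0.782, 1.093], [0.0, 0.0, 0.0, 1.0]]
top [[438.7, 0.0, 277.7], [0.0, 438.7, 215.6], [0.0, 0.0, 1.0]] [[-0.018, -0.995, 0.097, 0.471], [-1.0, 0.017, -0.011, -0.029], [0.009, -0.097, -0.995, 1.264], [0.0, 0.0, 0.0, 1.0]]
{'t': 0.1, 'joint_positions': array([-1.36409816e+00,  2.21147156e-01,  1.52750782e+00,  1.25169379e-06,
        1.39470826e+00, -1.26124905e-01]), 'dq': array([ 1.56369428e-03, -9.41530373e-04, -2.45518594e-03, -2.31531281e-05,
       -1.55577069e-03, -1.68583582e-03]), 'joint_torque': array([ 2.19635549e-03, -4.95943344e+01, -3.88518798e+01,  7.03579886e-02,
        5.14926331e-02, -4.72850525e-05]), 'position': array([ 0.2041261 , -0.59046514,  0.40374055]), 'orientation': array([[ 9.45123892e-01,  3.26711950e-01, -3.62169830e-04],
       [ 3.26712074e-01, -9.45122329e-01,  1.73314766e-03],
       [ 2.23945259e-04, -1.75636452e-03, -9.99998433e-01]]), 'wrist_force': array([-1.31968834,  0.56934738, -0.66836158]), 'moment': array([-0.03427179, -0.01865937,  0.04609897]), 'finger_force': 0.0, 'gripper_width': 0.9978527787301467}
```
View pics/scene0.png

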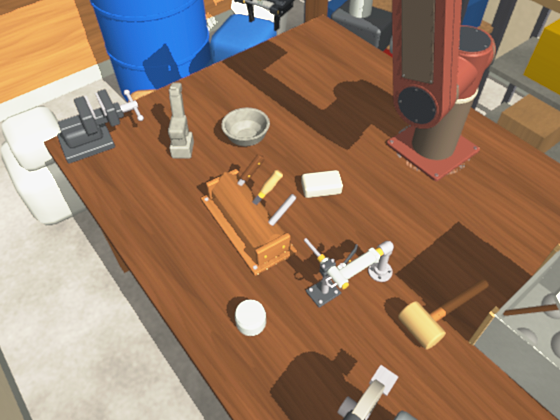

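View pics/top0.png

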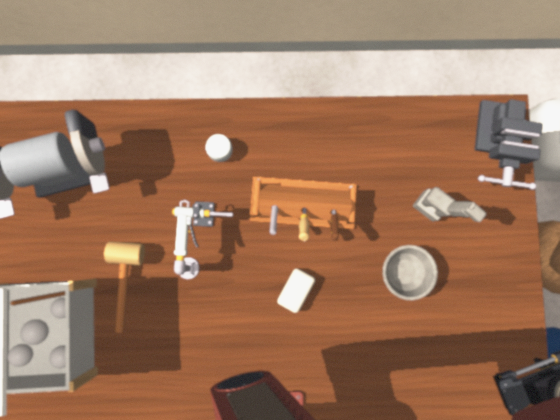

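The top view shows the rack at (305,205) with the punch at about (273,220), the chisel at (304,225) and the knife at (334,220). The air gun is at (182,213), its grip runs down to (180,265), and the dark trigger is at about (193,235). Next I'll measure these.

Create h.py:
```python
import numpy as np,cv2
from station import env
def cloud(n,d):
    c=env.get_calibration(n);K=c["intrinsics"];T=c["world_from_camera"]
    v,u=np.indices(d.shape);P=np.stack([(u-K[0,2])/K[0,0]*d,(v-K[1,2])/K[1,1]*d,d],-1)
    return P@T[:3,:3].T+T[:3,3]
def proj(n,p):
    c=env.get_calibration(n);K=c["intrinsics"];T=np.linalg.inv(c["world_from_camera"])
    q=np.atleast_2d(p)@T[:3,:3].T+T[:3,3];q=q@K.T
    return q[:,:2]/q[:,2:]
```

Run:
```python
from h import *
p=cv2.imread("pics/top0.png");d=np.load("pics/top0.npy");P=cloud("top",d)
print("table",np.median(P[300:330,330:360,2]), P[240,440])
r=lambda v,u:print((u,v),np.round(P[v,u],3))
for v in range(204,240,3): print(v,[ (int(u),*np.round(P[v,u]*1000).astype(int)) for u in (266,269,272,275,278)])
print("gun")
for v in range(204,276,4): 
    print(v,[(u,*np.round(P[v,u]*1000).astype(int)) for u in range(172,202,2) if P[v,u,2]>.06])
cv2.imwrite("pics/c.png",cv2.resize(p[165:285,160:370],None,fx=3.8,fy=3.8,interpolation=cv2.INTER_CUBIC))
```

```text
table -0.0005396534197968927 [ 0.51489487 -0.51136069 -0.0036585 ]
204 [(266, np.int64(618), np.int64(-10), np.int64(82)), (269, np.int64(617), np.int64(-19), np.int64(90)), (272, np.int64(617), np.int64(-27), np.int64(86)), (275, np.int64(617), np.int64(-35), np.int64(84)), (278, np.int64(616), np.int64(-43), np.int64(91))]
207 [(266, np.int64(610), np.int64(-10), np.int64(82)), (269, np.int64(610), np.int64(-18), np.int64(79)), (272, np.int64(609), np.int64(-26), np.int64(82)), (275, np.int64(609), np.int64(-35), np.int64(87)), (278, np.int64(609), np.int64(-43), np.int64(84))]
210 [(266, np.int64(602), np.int64(-10), np.int64(73)), (269, np.int64(603), np.int64(-18), np.int64(71)), (272, np.int64(600), np.int64(-26), np.int64(92)), (275, np.int64(599), np.int64(-34), np.int64(96)), (278, np.int64(602), np.int64(-43), np.int64(75))]
213 [(266, np.int64(595), np.int64(-10), np.int64(66)), (269, np.int64(595), np.int64(-18), np.int64(67)), (272, np.int64(591), np.int64(-26), np.int64(101)), (275, np.int64(591), np.int64(-34), np.int64(104)), (278, np.int64(595), np.int64(-43), np.int
[... 8340 characters left out ...]
np.int64(124)), (184, np.int64(460), np.int64(203), np.int64(121))]
268 [(174, np.int64(451), np.int64(228), np.int64(124)), (176, np.int64(451), np.int64(221), np.int64(132)), (178, np.int64(451), np.int64(217), np.int64(129)), (180, np.int64(450), np.int64(212), np.int64(130)), (182, np.int64(450), np.int64(207), np.int64(127)), (184, np.int64(450), np.int64(204), np.int64(120)), (186, np.int64(450), np.int64(203), np.int64(95))]
272 [(176, np.int64(440), np.int64(223), np.int64(124)), (178, np.int64(440), np.int64(218), np.int64(124)), (180, np.int64(440), np.int64(213), np.int64(125)), (182, np.int64(440), np.int64(209), np.int64(120)), (184, np.int64(439), np.int64(207), np.int64(102))]
```

View pics/c.png

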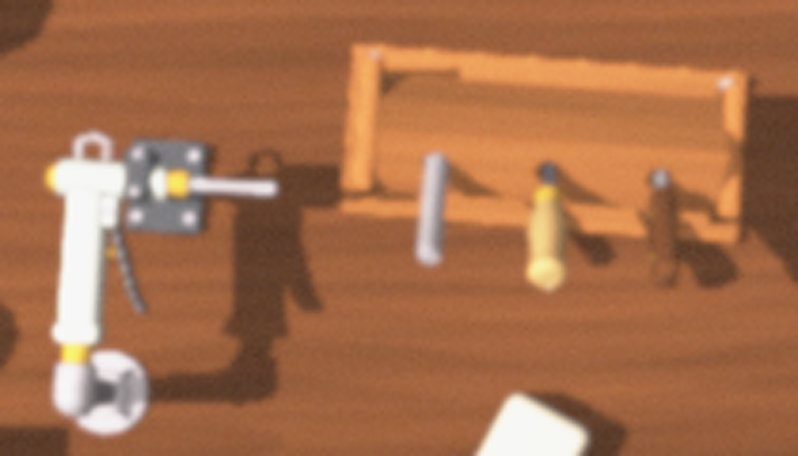

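The crop shows the gun's barrel along row v≈178, the grip from (84,200) to (76,330), and the trigger lever ending at (140,310). The punch runs from (433,155) to (428,258) and is the tool nearest the nozzle. I'll fit the poses now.

```bash
cat >> h.py <<'E'
from scipy.spatial.transform import Rotation as Rn
def Rdown(yaw,pitch=0):  # tool x at yaw, z down, then pitched so z leans toward +x by pitch
    R0=np.array([[1,0,0],[0,-1,0],[0,0,-1.]])
    return Rn.from_euler('z',yaw).as_matrix()@Rn.from_euler('y',-pitch).as_matrix()@R0
def plan(p,R):
    s=env.read_state();A=s["orientation"]
    print("d",np.round(A.T@(np.array(p)-s["position"]),4),"rot",np.round(Rn.from_matrix(A.T@R).as_rotvec(),4))
E
python3 - <<'E'
from h import *
def line(Q):
    c=np.median(Q,0);
    for _ in range(5):
        u=np.linalg.svd(Q-c,full_matrices=False)[2][0]; r=Q-c-np.outer((Q-c)@u,u); k=np.linalg.norm(r,axis=1); Q=Q[k<np.median(k)*2.5]; c=Q.mean(0)
    return c,u*np.sign(-u[0]),Q
for n in("top","scene"):
    d=np.load(f"pics/{n}0.npy");P=cloud(n,d).reshape(-1,3)
    pr=cv2.imread(f"pics/{n}0.png").reshape(-1,3).astype(int)
    gray=(np.abs(pr[:,2]-pr[:,0])<45)
    m=gray&(abs(P[:,1]+.03)<.03)&(P[:,0]>.52)&(P[:,0]<.60)&(P[:,2]>.09+(.6-P[:,0])*.6)
    c,u,Q=line(P[m]); t=(Q-c)@u
    print(n,"punch",m.sum(),c.round(4),u.round(3),"ends",(c+u*t.min()).round(3),(c+u*t.max()).round(3),"lean",np.degrees(np.arccos(u[2])))
    g=(P[:,2]>.117)&(P[:,2]<.14)&(P[:,0]>.495)&(P[:,0]<.575)&(P[:,1]>.192)&(P[:,1]<.24)
    c,u,Q=line(P[g]);y=Q[:,1];x=Q[:,0]
    print(" grip",c.round(4),u.round(3),[np.round([a,y[abs(x-a)<.006].min(),y[abs(x-a)<.006].max()],4).tolist() for a in(.5,.53,.56)])
    b=(P[:,2]>.105)&(P[:,2]<.15)&(P[:,0]>.55)&(P[:,0]<.63)&(P[:,1]>.085)&(P[:,1]<.14)
    c,u,Q=line(P[b]);print(" nozzle",c.round(4),u.round(3),b.sum(), Q[:,1].min())
    r=(P[:,2]>.0915)&(P[:,0]>.6)&(P[:,0]<.7)&(P[:,1]>-.25)&(P[:,1]<.06)
    Q=P[r];e=Q[Q[:,2]>.094]; f=np.polyfit(e[:,1],e[:,0],1);print(" rack edge dx/dy",f,e[:,1].min(),e[:,1].max())
E
```

```text
top punch 131 [ 0.5655 -0.0288  0.1245] [-0.776  0.083  0.626] ends [ 0.602 -0.033  0.095] [ 0.538 -0.026  0.147] lean 51.272084335489744
 grip [0.5351 0.2093 0.1259] [-0.997  0.076  0.005] [[0.5, 0.1991, 0.2269], [0.53, 0.1979, 0.2247], [0.56, 0.195, 0.2214]]
 nozzle [0.5906 0.113  0.1182] [-0.097 -0.995 -0.002] 66 0.08620184870066666
 rack edge dx/dy [0.08765658 0.62960993] -0.23832679843195054 0.008079828791735234
scene punch 193 [ 0.5657 -0.026   0.1223] [-0.76   0.073  0.646] ends [ 0.599 -0.029  0.094] [ 0.537 -0.023  0.146] lean 49.744077142291026
 grip [0.5361 0.2137 0.1264] [-0.993  0.116  0.007] [[0.5, 0.202, 0.2283], [0.53, 0.1994, 0.2262], [0.56, 0.1931, 0.2237]]
 nozzle [0.5892 0.1113 0.1188] [-0.06  -0.998  0.003] 68 0.08677420333350422
 rack edge dx/dy [0.08657979 0.62846165] -0.23913713454318763 0.011957689078928468
```

Run:
```python
from h import *
plan([.533,.2075,.405],Rdown(-.085)); plan([.533,.2075,.279],Rdown(-.085))
```

```text
d [ 0.5715 -0.6467  0.    ] rot [-1.800e-03  1.000e-04  4.178e-01]
d [ 0.5715 -0.6465  0.126 ] rot [-1.800e-03  1.000e-04  4.178e-01]
```

Careful with the scale: shifts go in units of 50 mm. That gives: -0.17 m is -3.4, 0.15 m is 3.

```bash
for i in 1 2 3; do :; done
python3 nudge.py '[0.6, -0.68, 0, 0, 0, 0, 1.2, -1.36, 0, 0, 0, 0, 1.8, -2.04, 0, 0, 0, 0, 2.4, -2.72, 0, 0, 0, 0, 3, -3.4, 0, 0, 0, 0]' 1.0
python3 nudge.py '[0.6, -0.68, 0, 0, 0, 0, 1.2, -1.36, 0, 0, 0, 0, 1.8, -2.04, 0, 0, 0, 0, 2.4, -2.72, 0, 0, 0, 0, 3, -3.4, 0, 0, 0, 0]'
python3 nudge.py '[0.6, -0.68, 0, 0, 0, 0, 1.2, -1.36, 0, 0, 0, 0, 1.8, -2.04, 0, 0, 0, 0, 2.4, -2.72, 0, 0, 0, 0, 3, -3.4, 0, 0, 0, 0]'
python3 nudge.py '[0.6, -0.68, 0, 0, 0, 0.1, 1.2, -1.36, 0, 0, 0, 0.2, 1.8, -2.04, 0, 0, 0, 0.3, 2.4, -2.72, 0, 0, 0, 0.4, 2.4, -2.72, 0, 0, 0, 0.418]'
python3 - <<'E'
from h import *
plan([.533,.2075,.405],Rdown(-.085))
E
```

```text
t: 0.6
position: [0.2906, -0.3792, 0.4042]
orientation: [[0.945, 0.326, -0.0], [0.326, -0.945, 0.001], [0.0, -0.001, -1.0]]
wrist_force: [0.8, -0.5, 0.6]
gripper_width: 1.003
finger_force: 0.0
t: 1.1
position: [0.3767, -0.1695, 0.4045]
orientation: [[0.945, 0.326, 0.0], [0.326, -0.945, 0.0], [0.0, 0.0, -1.0]]
wrist_force: [0.5, -0.1, 0.7]
gripper_width: 0.994
finger_force: 0.0
t: 1.6
position: [0.463, 0.0403, 0.4046]
orientation: [[0.945, 0.327, 0.0], [0.327, -0.945, -0.0], [-0.0, 0.0, -1.0]]
wrist_force: [0.4, -0.7, -0.7]
gripper_width: 1.0
finger_force: 0.0
t: 2.1
position: [0.5325, 0.2103, 0.4036]
orientation: [[0.996, -0.084, -0.001], [-0.084, -0.996, 0.001], [-0.001, -0.001, -1.0]]
wrist_force: [0.5, -0.8, 0.3]
gripper_width: 0.996
finger_force: 0.0
d [ 0.0007  0.0027 -0.0014] rot [-0.0014  0.0012  0.0011]
```

Scaled: 0.126 m is 2.52, 0.0025 m is 0.05.

```bash
python3 nudge.py '[0, 0.05, 0.8, 0, 0, 0, 0, 0.05, 1.6, 0, 0, 0, 0, 0.05, 2.1, 0, 0, 0, 0, 0.05, 2.52, 0, 0, 0, 0, 0.05, 2.52, 0, 0, 0]'
python3 - <<'E'
from h import *
p,d=env.snapshot("wrist"); cv2.imwrite("pics/w1.png",p[:,:,::-1])
plan([.533,.2075,.279],Rdown(-.085))
E
```

```text
t: 2.6
position: [0.5297, 0.2027, 0.2747]
orientation: [[0.996, -0.085, -0.008], [-0.085, -0.996, -0.002], [-0.007, 0.003, -1.0]]
wrist_force: [-1.0, 1.7, -0.2]
gripper_width: 1.0
finger_force: 0.0
d [ 0.0019 -0.0047 -0.002 ] rot [ 0.0015  0.0042 -0.0003]
```

View pics/w1.png

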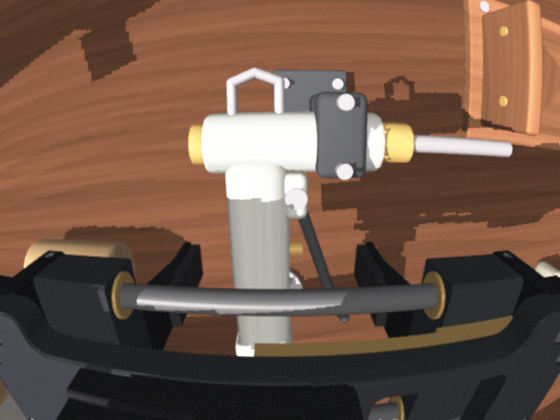

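The wrist view shows the grip (232–290, centred near row 285) and the dark lever (about (335,300)) between the fingers at columns 190 and 370. I'll correct y slightly, then squeeze.

Scaled: -0.0045 m is -0.09, 0.002 m is 0.04.

```bash
python3 nudge.py '[0.04, -0.09, -0.02, 0, 0, 0, 0.04, -0.09, -0.02, 0, 0, 0]'
python3 nudge.py '[0, 0, 0, 0, 0, 0, 0, 0, 0, 0, 0, 0, 0, 0, 0, 0, 0, 0]' 0.36 22
```

```text
t: 2.85
position: [0.5351, 0.2083, 0.282]
orientation: [[0.996, -0.085, 0.004], [-0.085, -0.996, 0.001], [0.004, -0.001, -1.0]]
wrist_force: [-0.2, 0.6, -0.0]
gripper_width: 1.0
finger_force: 0.0
t: 3.15
position: [0.5341, 0.2079, 0.2803]
orientation: [[0.996, -0.085, 0.001], [-0.085, -0.996, 0.0], [0.001, -0.0, -1.0]]
wrist_force: [0.4, 0.5, -0.1]
gripper_width: 0.81
finger_force: 0.0
```

```bash
python3 nudge.py '[0, 0, 0, 0, 0, 0, 0, 0, 0, 0, 0, 0, 0, 0, 0, 0, 0, 0]'
python3 nudge.py '[0, 0, 0, 0, 0, 0, 0, 0, 0, 0, 0, 0, 0, 0, 0, 0, 0, 0]'
```

```text
t: 3.45
position: [0.5335, 0.207, 0.2793]
orientation: [[0.996, -0.085, -0.002], [-0.085, -0.996, -0.002], [-0.002, 0.003, -1.0]]
wrist_force: [-2.7, -6.9, 1.9]
gripper_width: 0.543
finger_force: 2.8
t: 3.75
position: [0.5332, 0.2071, 0.279]
orientation: [[0.996, -0.085, -0.004], [-0.085, -0.996, -0.002], [-0.003, 0.003, -1.0]]
wrist_force: [-4.7, -4.1, 2.0]
gripper_width: 0.39
finger_force: 21.7
```

```bash
python3 nudge.py '[0, 0, 0, 0, 0, 0, 0, 0, 0, 0, 0, 0, 0, 0, 0, 0, 0, 0, 0, 0, 0, 0, 0, 0]'
python3 - <<'E'
from h import *
p,d=env.snapshot("top"); cv2.imwrite("pics/t2.png",p[:,:,::-1])
E
python3 nudge.py '[0, 0, 0, 0, 0, 0, 0, 0, 0, 0, 0, 0, 0, 0, 0, 0, 0, 0, 0, 0, 0, 0, 0, 0]'
python3 nudge.py '[0, 0, 0, 0, 0, 0, 0, 0, 0, 0, 0, 0, 0, 0, 0, 0, 0, 0, 0, 0, 0, 0, 0, 0, 0, 0, 0, 0, 0, 0]' 1.0
```

```text
t: 4.15
position: [0.5332, 0.2071, 0.279]
orientation: [[0.996, -0.085, -0.004], [-0.085, -0.996, -0.002], [-0.003, 0.003, -1.0]]
wrist_force: [-4.5, -5.5, 1.6]
gripper_width: 0.388
finger_force: 21.7
t: 4.6
position: [0.5332, 0.2071, 0.279]
orientation: [[0.996, -0.085, -0.004], [-0.085, -0.996, -0.002], [-0.004, 0.003, -1.0]]
wrist_force: [-5.2, -5.4, 2.5]
gripper_width: 0.386
finger_force: 21.7
t: 5.1
position: [0.5345, 0.2076, 0.2799]
orientation: [[0.996, -0.085, 0.002], [-0.085, -0.996, -0.0], [0.002, -0.0, -1.0]]
wrist_force: [3.3, -2.1, 0.4]
gripper_width: 0.755
finger_force: 1.6
```

Scaled: -0.08 m is -1.6, -0.12 m is -2.4.

```bash
python3 nudge.py '[0, 0, -0.8, 0, 0, 0, 0, 0, -1.6, 0, 0, 0, 0, 0, -2.4, 0, 0, 0, 0, 0, -2.4, 0, 0, 0]' 1.0
python3 - <<'E'
from h import *
p,d=env.snapshot("wrist"); cv2.imwrite("pics/w2.png",p[:,:,::-1])
for n in("top","scene"):
    d=np.load(f"pics/{n}0.npy");P=cloud(n,d).reshape(-1,3)
    for lo,hi in((-.14,-.08),(-.22,-.15)):
        m=(P[:,1]>lo)&(P[:,1]<hi)&(P[:,0]>.48)&(P[:,0]<.62)&(P[:,2]>.1)&(P[:,2]<.2);z=np.sort(P[m,2]);print(n,z[-8:].round(3),P[m][:,:2].min(0).round(3),P[m,1].max())
plan([.561,-.027,.40],Rdown(-.085))
E
```

```text
t: 5.5
position: [0.5355, 0.2089, 0.4074]
orientation: [[0.996, -0.085, 0.011], [-0.085, -0.996, 0.004], [0.011, -0.005, -1.0]]
wrist_force: [1.2, 0.4, 0.0]
gripper_width: 0.996
finger_force: 0.0
top [0.158 0.159 0.159 0.159 0.159 0.159 0.161 0.162] [ 0.516 -0.133] -0.09379563977219274
top [0.152 0.152 0.154 0.154 0.154 0.155 0.155 0.157] [ 0.515 -0.216] -0.16036387605210767
scene [0.159 0.159 0.159 0.159 0.159 0.16  0.16  0.161] [ 0.515 -0.138] -0.09019129635811762
scene [0.153 0.153 0.153 0.154 0.154 0.154 0.156 0.157] [ 0.514 -0.217] -0.1500188475455968
d [0.0461 0.2326 0.0035] rot [-0.0036 -0.0067  0.0001]
```

View pics/w2.png

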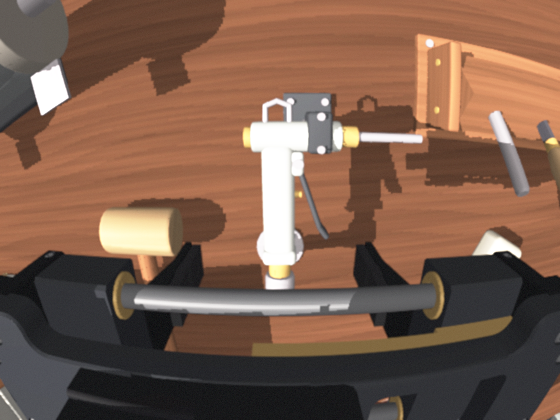

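The trigger is back at its released angle. Moving to the punch.

Scaled: 0.027 m is 0.54, 0.232 m is 4.64.

```bash
python3 nudge.py '[0.18, 0.94, 0, 0, 0, 0, 0.36, 1.88, 0, 0, 0, 0, 0.54, 2.8, 0, 0, 0, 0, 0.72, 3.74, 0, 0, 0, 0, 0.9, 4.64, 0, 0, 0, 0]' 0.6
python3 nudge.py '[0, 0, 0, 0, 0, 0, 0, 0, 0, 0, 0, 0]'
python3 - <<'E'
from h import *
plan([.561,-.027,.2825],Rdown(-.085))
p,d=env.snapshot("wrist"); cv2.imwrite("pics/w3.png",p[:,:,::-1])
E
```

```text
t: 6.05
position: [0.5586, -0.0284, 0.3981]
orientation: [[0.996, -0.085, -0.002], [-0.085, -0.996, 0.001], [-0.002, -0.001, -1.0]]
wrist_force: [0.5, -0.4, -0.6]
gripper_width: 0.65
finger_force: 0.0
t: 6.25
position: [0.5588, -0.0277, 0.3982]
orientation: [[0.996, -0.088, -0.002], [-0.088, -0.996, 0.002], [-0.003, -0.001, -1.0]]
wrist_force: [-0.8, 0.2, -0.5]
gripper_width: 0.605
finger_force: 0.0
d [ 0.0024 -0.0008  0.1157] rot [-0.0014  0.0026 -0.0028]
```

View pics/w3.png

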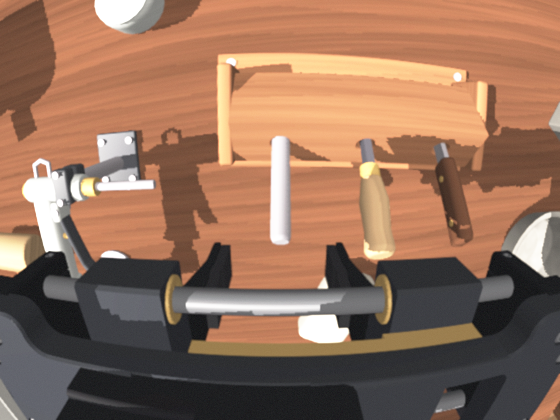

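The punch sits at column 281, centred between the fingers (columns 216 and 343). Descending.

Scaled: 0.115 m is 2.3, 0.108 m is 2.16.

```bash
python3 nudge.py '[0.04, 0, 0.8, 0, 0, 0, 0.04, 0, 1.5, 0, 0, 0, 0.04, 0, 1.9, 0, 0, 0, 0.04, 0, 2.16, 0, 0, 0, 0.04, 0, 2.3, 0, 0, 0]'
python3 nudge.py '[0, 0, 0, 0, 0, 0, 0, 0, 0, 0, 0, 0]'
python3 - <<'E'
from h import *
plan([.561,-.027,.2825],Rdown(-.085))
p,d=env.snapshot("scene"); cv2.imwrite("pics/s3.png",cv2.resize(p[140:300,180:380,::-1],None,fx=3.7,fy=3.7))
E
```

```text
t: 6.8
position: [0.5607, -0.0257, 0.2833]
orientation: [[0.997, -0.083, -0.002], [-0.083, -0.997, 0.001], [-0.002, -0.001, -1.0]]
wrist_force: [-0.3, 0.1, 0.5]
gripper_width: 0.598
finger_force: 0.0
t: 7.0
position: [0.5617, -0.0269, 0.2859]
orientation: [[0.996, -0.085, 0.002], [-0.085, -0.996, -0.0], [0.002, 0.0, -1.0]]
wrist_force: [-0.0, -0.4, -0.5]
gripper_width: 0.597
finger_force: 0.0
d [-0.0007  0.0001  0.0034] rot [ 0.     -0.0018  0.0004]
```

View pics/s3.png

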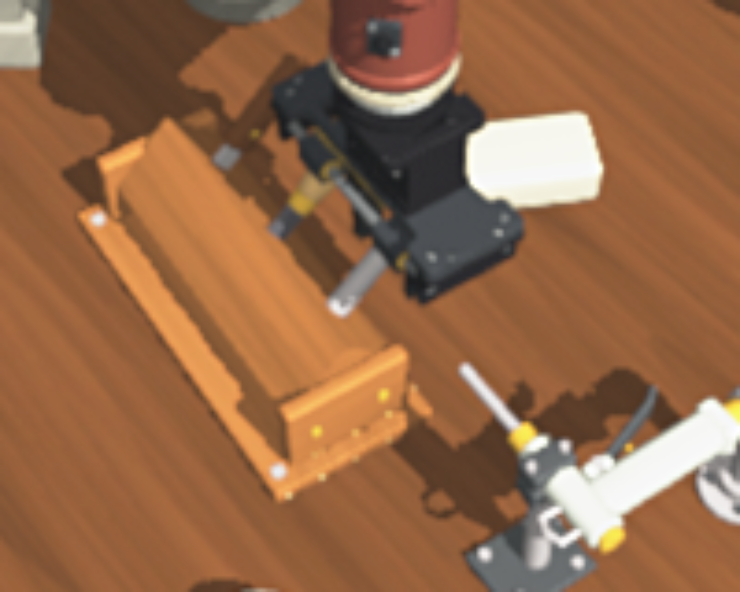

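The crop shows the punch at about (360,280) between the fingers, with the body clear of the chisel. Closing.

```bash
python3 nudge.py '[-0.02, 0, 0.05, 0, 0, 0, -0.02, 0, 0.05, 0, 0, 0]'
python3 nudge.py '[0, 0, 0, 0, 0, 0, 0, 0, 0, 0, 0, 0, 0, 0, 0, 0, 0, 0, 0, 0, 0, 0, 0, 0, 0, 0, 0, 0, 0, 0]' 0 55
python3 nudge.py '[0, 0, 0, 0, 0, 0, 0, 0, 0, 0, 0, 0, 0, 0, 0, 0, 0, 0]'
```

```text
t: 7.25
position: [0.5602, -0.0273, 0.2827]
orientation: [[0.996, -0.085, 0.001], [-0.085, -0.996, -0.0], [0.001, 0.0, -1.0]]
wrist_force: [-0.1, -0.7, -0.4]
gripper_width: 0.6
finger_force: 0.0
t: 7.75
position: [0.5601, -0.0272, 0.2822]
orientation: [[0.996, -0.085, -0.0], [-0.085, -0.996, -0.0], [-0.0, 0.0, -1.0]]
wrist_force: [0.5, -1.2, 0.7]
gripper_width: 0.236
finger_force: 1.1
t: 8.05
position: [0.5601, -0.0275, 0.2823]
orientation: [[0.996, -0.085, 0.0], [-0.085, -0.996, -0.001], [0.0, 0.001, -1.0]]
wrist_force: [-0.2, -3.0, 1.2]
gripper_width: 0.175
finger_force: 54.7
```

Scaled: -0.012 m is -0.24, -0.011 m is -0.22.

```bash
python3 nudge.py '[-0.08, 0, -0.08, 0, 0, 0, -0.16, 0, -0.15, 0, 0, 0, -0.24, 0, -0.22, 0, 0, 0, -0.24, 0, -0.22, 0, 0, 0]'
```

```text
t: 8.45
position: [0.5476, -0.0261, 0.2938]
orientation: [[0.996, -0.085, -0.0], [-0.085, -0.996, -0.0], [-0.0, 0.0, -1.0]]
wrist_force: [-0.8, -3.0, -0.9]
gripper_width: 0.172
finger_force: 54.7
```

```bash
python3 nudge.py '[-0.1, 0, -0.1, 0, 0, 0, -0.2, 0, -0.19, 0, 0, 0, -0.3, 0, -0.28, 0, 0, 0, -0.4, 0, -0.38, 0, 0, 0, -0.4, 0, -0.38, 0, 0, 0]'
python3 nudge.py '[-0.14, 0, -0.13, 0, 0, 0, -0.28, 0, -0.26, 0, 0, 0, -0.42, 0, -0.4, 0, 0, 0, -0.56, 0, -0.54, 0, 0, 0, -0.7, 0, -0.7, 0, 0, 0]'
python3 - <<'E'
from h import *
p,d=env.snapshot("scene"); cv2.imwrite("pics/s4.png",cv2.resize(p[120:300,180:380,::-1],None,fx=3.3,fy=3.3))
E
```

```text
t: 8.95
position: [0.5277, -0.0241, 0.3129]
orientation: [[0.996, -0.085, 0.0], [-0.085, -0.996, 0.0], [0.0, -0.0, -1.0]]
wrist_force: [0.0, -0.6, -2.1]
gripper_width: 0.171
finger_force: 54.8
t: 9.45
position: [0.4927, -0.0214, 0.3479]
orientation: [[0.996, -0.085, 0.0], [-0.085, -0.996, 0.0], [0.0, -0.0, -1.0]]
wrist_force: [-0.8, -0.4, -2.0]
gripper_width: 0.172
finger_force: 54.8
```

View pics/s4.png

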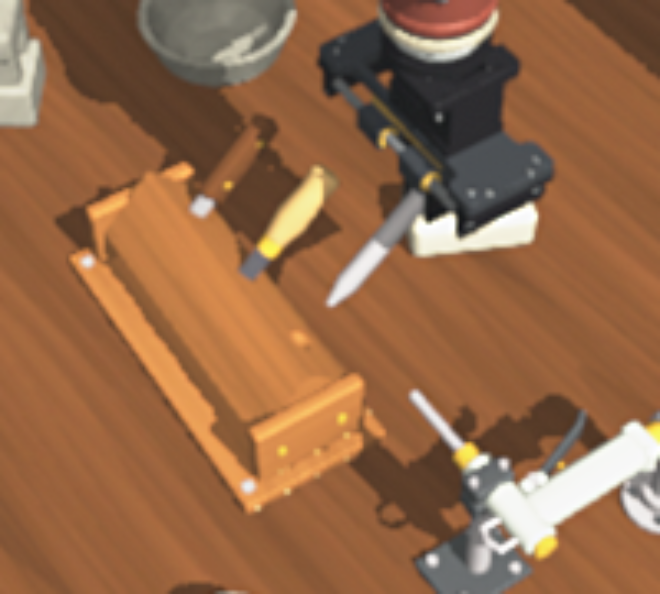

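The punch is fully out with its tip at (335,300), and the other two tools are still standing. Next I'll lift, then tilt.

```bash
python3 nudge.py '[-0.2, 0, -0.6, 0, 0, 0, -0.4, 0, -1.2, 0, 0, 0, -0.6, 0, -1.8, 0, 0, 0, -0.6, 0, -2, 0, 0, 0, -0.6, 0, -2, 0, 0, 0]'
python3 - <<'E'
from h import *
plan(env.read_state()["position"],Rdown(-.085,.70))
E
```

```text
t: 10.0
position: [0.4639, -0.019, 0.4492]
orientation: [[0.996, -0.085, 0.005], [-0.085, -0.996, -0.001], [0.005, 0.001, -1.0]]
wrist_force: [0.1, 0.3, -3.2]
gripper_width: 0.172
finger_force: 54.8
d [0. 0. 0.] rot [ 6.000e-04  6.953e-01 -1.000e-04]
```

```bash
python3 nudge.py '[0, 0, 0, 0, 0.12, 0, 0, 0, 0, 0, 0.24, 0, 0, 0, 0, 0, 0.36, 0, 0, 0, 0, 0, 0.48, 0, 0, 0, 0, 0, 0.6, 0]'
python3 nudge.py '[0, 0, 0, 0, 0.05, 0, 0, 0, 0, 0, 0.1, 0, 0, 0, 0, 0, 0.1, 0, 0, 0, 0, 0, 0.1, 0]'
cat > m.py <<'E'
from h import *
s=env.read_state();g=s["position"]+.164*s["orientation"][:,2];print("grasp",g.round(3),s["orientation"][:,2].round(3))
for n in("scene","top"):
    p,d=env.snapshot(n);P=cloud(n,d).reshape(-1,3);q=p.reshape(-1,3).astype(int)
    a=P-g
    m=(a[:,0]>.03)&(a[:,0]<.13)&(abs(a[:,1]+.085*a[:,0])<.02)&(abs(a[:,2])<.05)
    Q=P[m];c=Q.mean(0)
    for _ in range(6):
        u=np.linalg.svd(Q-c,full_matrices=False)[2][0];k=np.linalg.norm(Q-c-np.outer((Q-c)@u,u),axis=1);Q=Q[k<max(.008,2.5*np.median(k))];c=Q.mean(0)
    u*=np.sign(u[0]);Q=Q[(Q-c)@u<((Q-c)@u).max()-.024]
    c=Q.mean(0);u=np.linalg.svd(Q-c,full_matrices=False)[2][0];u*=np.sign(u[0])
    print(n,len(Q),c.round(3),u.round(3),"elev deg",np.degrees(np.arcsin(u[2])).round(2),"tip x",P[m,0].max())
    cv2.imwrite(f"pics/m_{n}.png",p[:,:,::-1])
E
python3 m.py
```

```text
t: 10.5
position: [0.4633, -0.0189, 0.4447]
orientation: [[0.822, -0.085, 0.563], [-0.071, -0.996, -0.048], [0.565, -0.0, -0.825]]
wrist_force: [0.5, 1.0, -2.7]
gripper_width: 0.172
finger_force: 54.8
t: 10.9
position: [0.4632, -0.0189, 0.4454]
orientation: [[0.765, -0.085, 0.638], [-0.066, -0.996, -0.054], [0.641, -0.0, -0.768]]
wrist_force: [-0.4, -0.5, -3.0]
gripper_width: 0.173
finger_force: 54.8
grasp [ 0.568 -0.028  0.319] [ 0.638 -0.054 -0.768]
scene 206 [ 0.629 -0.029  0.325] [ 0.993 -0.106 -0.052] elev deg -2.98 tip x 0.6821272317787039
top 219 [ 0.63  -0.033  0.326] [ 0.994 -0.104 -0.033] elev deg -1.87 tip x 0.6857735396508802
```

```bash
python3 nudge.py '[0, 0, 0, 0, 0.042, 0, 0, 0, 0, 0, 0.042, 0, 0, 0, 0, 0, 0.042, 0]'; python3 m.py; python3 m.py
```

```text
t: 11.3
position: [0.4635, -0.0189, 0.447]
orientation: [[0.736, -0.085, 0.672], [-0.063, -0.996, -0.057], [0.674, -0.0, -0.738]]
wrist_force: [0.1, 0.1, -2.8]
gripper_width: 0.175
finger_force: 54.8
grasp [ 0.574 -0.028  0.326] [ 0.672 -0.057 -0.738]
scene 210 [ 0.634 -0.029  0.334] [ 0.995 -0.099  0.008] elev deg 0.47 tip x 0.688472817393597
top 212 [ 0.635 -0.034  0.334] [ 0.994 -0.111  0.005] elev deg 0.3 tip x 0.6897073872209629
grasp [ 0.574 -0.028  0.326] [ 0.672 -0.057 -0.738]
scene 210 [ 0.635 -0.029  0.334] [ 0.994 -0.107  0.008] elev deg 0.44 tip x 0.6885429319604133
top 212 [ 0.635 -0.034  0.335] [ 0.994 -0.113 -0.009] elev deg -0.49 tip x 0.6892454751710562
```

```bash
python3 nudge.py '[0, 0, 0, 0, 0, 0, 0, 0, 0, 0, 0, 0, 0, 0, 0, 0, 0, 0, 0, 0, 0, 0, 0, 0, 0, 0, 0, 0, 0, 0]'
```

```text
t: 12.0
position: [0.4635, -0.0189, 0.4473]
orientation: [[0.734, -0.085, 0.673], [-0.063, -0.996, -0.057], [0.676, -0.0, -0.737]]
wrist_force: [-0.2, -0.0, -2.2]
gripper_width: 0.173
finger_force: 54.8
```

View pics/m_scene.png

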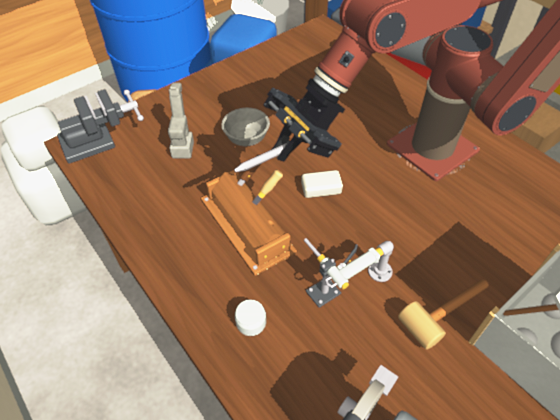

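The punch is held level and high with its tip at (240,165), and everything else is where it was.

```bash
python3 -c "
from station import env
print(env.finish_job())"
```

```text
the job is handed in; nothing more can be done
None
```

I squeezed the air gun's trigger home for about a second and it sprang back; the punch is now out of the rack and held still, level to about half a degree and about 33 cm up, with the other tools still standing, and the job is handed in.

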